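Free the seized pin from a test fixture, then close its lid

ROBOT

A 6-joint arm with a two-finger parallel gripper is mounted at the origin on a cart in front of the work surface, level with it; the furniture and walls round the work are solid. World frame = base frame: x ahead of the robot, y to its left, z up, the work surface at z = 0. Lengths are in m, angles in degrees, forces in N, time in s.
With the tool pointing down it reaches from about 0.3 to 0.95 m from the base axis. Payload 3.1 kg.
Tool frame: the origin (TCP) lies at the very end of the fingers, on their centre line; the grasp point (between the pads) lies 19 mm behind it; z points along the fingers, y is the line along which they close (so a half turn about z gives the same grasp; the last joint's range is limited). The gripper opens to 85 mm and grips with 20 to 120 N. Pads are 22 mm wide; open, the fingers measure 114 mm over their backs; the gripper's body (76 mm by 85 mm) begins 54 mm behind the grasp point. The pads swing forward as they close: fully open they stand 13 mm farther back than shut.
Start: joints at [-76.702, 17.653, 93.61, -0, 68.738, -3.994], TCP at [0.186, -0.597, 0.231] pointing down, gripper open.
Joint ranges: [-175.34, 175.34], [-45.06, 112.39], [2.9, 150.54], [-68.45, 248.45], [3.09, 151.38], [-168.51, 168.51]. Speed limits (degrees/s): [159.86, 159.86, 180, 180, 180, 180].

INTERFACE

Orientations are given as [roll, pitch, yaw] about the fixed x, y, z axes, in that order (R = Rz(yaw) Ry(pitch) Rx(roll)).
In Python, from plant import env gives the robot as it stands. Calls block until the motion is done:
- env.move_pose(position, orientation): joint-space move of the TCP to a pose.
- env.servo_line(position, ori=None, velocity=0.15): straight line of the TCP; ori=None keeps the orientation; velocity is the mean speed in m/s.
- env.move_joints(angles): joint-space move.
- env.grip(opening, f_grip=None): opening from 0.0 (shut) to 1.0 (fully open); f_grip is the grip in N (None keeps the last); returns when the fingers have stopped.
- env.wait(seconds).
- env.solve_ik(position, orientation): joint angles nearest the present ones, or None.
- env.get_image(name): name is "side" or "top" or "wrist"; returns a dict with "color" (384x512x3 uint8, red, green, blue), "fx", "fy", "cx", "cy" (pixels), "rvec" (rotation vector, rad) and "tvec" (3), from world to camera coordinates, as OpenCV has them. Camera axes: x right, y down, z forward; pixel columns grow to the right and rows downward; lengths in m; the calibration is good to about 2 mm. A picture is of the moment at which its call begins. There is no depth.
A pose or a line that the arm cannot do raises env.MotionError and nothing moves.
- env.job_done(): hands the job in; it is judged then, once.
Trained networks look in the newest picture that a camera, given by its name, has taken for a name from the list of things; names that differ only in an ending like _2 or _b are one class to them, and where a whole thing is asked for, a point or a joint stands for the part that bears it (a point fixed in the world has none). Each returns a list of dicts, best first, with "score" (0 to 1); they miss things now and then, are a little off and sometimes report something else, mostly with a low value. They report only what shows in the picture. A call takes as long as a camera call. They do not tell look-alikes from the thing itself.
- env.look_for(camera, name): "xyz" ([x, y, z] in m, in the coordinates of the camera as it stood for that picture, good to about 4 mm: the middle of the surface that is visible of it).
- env.silhouettes(camera, name): "mask" (384x512 bool, what is visible of it).
Readings, each from a call of its own:
- env.read_clock(): time.
- env.read_qpos(): joint angles.
- env.read_joint_velocities(): joint speeds.
- env.read_joint_torque(): joint torques, N m.
- env.read_position(): TCP position.
- env.read_eef_rot(): TCP orientation.
- env.read_wrist_force(): force on the tool from outside, world axes, zero at the start.
- env.read_moment(): the same for the moment, N m.
- env.read_finger_gap(): opening from 0.0 (shut) to 1.0 (fully open).
- env.read_grasp_force(): force on a finger pad.
Only numpy, scipy, OpenCV 4.12 (cv2) and the standard library are available. Lean on these libraries where they do the work, as an engineer would, in place of code of your own. Each camera call takes 0.05 s, during which the arm holds its last target. There are 200 camera calls.

TASK

The T-handled set-up pin left in the open board-test fixture has seized in its bush and keeps the lid from closing: work it loose by twisting it back and forth while pulling gently upward - a straight or hard pull lifts the sprung probe plate off its seat, which must not happen - and put it down in the black kit tray without dropping it from a height. Then press down the knee pad of the locked folding stay on the fixture's right wall to break it, and lower the lid gently until it is fully shut. Do not disturb the blue bin, the multimeter or the dispenser bottle.

Things in the scene. Friction and masses are not known exactly. Their poses are not given: they have to be found in the camera images.
- fixture: Clamshell board-test fixture, immovable: open-topped aluminium tub 200 mm deep (its x) by 260 mm wide (its y) by 100 mm high, walls 8 mm, lid hinged along the rear (+x) wall and standing open. Origin: centre of its underside on the bench; front wall towards its -x, left wall towards +y.
- pin: Steel set-up pin, 113 mm long, 0.16 kg, upright in the bush on the probe plate. Origin: underside of its 28 mm collar, on the axis; z up the pin. Bar handle 13 mm thick (x) by 62 mm long (y) by 28 mm high, z +42 to +70 mm, above a 17 mm neck. Below the collar: 18 mm shank for 33 mm, then a 13 mm nose to z -43 mm.
- pin_handle (a point): Centre of the pin's bar handle, 56 mm above the collar's underside: the point to grip; close the fingers along the pin's x, over the 13 mm. The handle may be turned either way without limit; turning the seized pin takes up to 0.6 N m.
- pin_middle (a point): Middle of the pin's length, 13.5 mm above the collar's underside.
- pin_nose (a point): Lower end of the pin's nose, 43 mm below the collar's underside.
- bush_mouth (a point): Centre of the top of the pin's bush (36 mm diameter, 55 mm above the bench), part of the probe plate. The pin is seized for its first 16 mm of rise, then loose, and clear of the bush at 43 mm. Pulled straight it needs 35 to 55 N; while being turned it follows a light pull: 2.5 mm of rise per 0.8 rad of turn takes 15 to 24 N, less rise takes less.
- probe_plate (a joint): Height (m) of the sprung black probe plate above its seat inside the tub: 0 seated. The springs and its weight hold it down with about 21 N (23 N at the tool, with the pin's weight); beyond that it lifts by 1.25 mm per N, to its stop at 0.010. It must never exceed 0.004.
- lid (a joint): Lid angle in rad: 0 open as found (85 degrees up), 1.484 fully shut. The hinge is damped and stiff: the lid stays where it is left when steep, and sinks slowly by itself in the lower half once the stay is broken. While the stay is locked the lid cannot be closed.
- lid_hinge (a point): Middle of the hinge axis, which runs along the fixture's y, 104 mm behind the fixture's origin and 104 mm above the bench.
- lid_lip (a point): Front edge of the lid's pull lip, middle of the lid's free edge, 222 mm from the hinge axis (325 mm above the bench when open). Lip 70 mm wide, 8 mm thick, standing 18 mm out of the lid's edge. Lid 264 mm wide, 14 mm thick, 204 mm from hinge axis to edge; its outer face (away from the robot when open) lies 10 mm outside the hinge axis.
- stay_knee (a joint): Fold angle in rad of the folding stay's knee: 0 locked over centre as found, straight at 0.09, about 1.9 when the lid is shut. The stay is two flat steel links on the outside of the fixture's right (-y) wall, rising from 74 mm above the bench near the front to 154 mm at the open lid.
- stay_pad (a point): Centre of the top of the black thumb pad on the stay's knee (26 by 24 mm), 27 mm outside the right wall, about 114 mm above the bench when locked. Pressing it straight down breaks the knee with a few N; 28 mm down it is well broken (fold angle about 0.7, the lid drawn down a little) and the stay folds further as the lid comes down.
- kit_tray: Black open kit tray, 150 mm (its x) by 200 mm (its y) by 45 mm high, loose, 0.3 kg, on one side of the fixture. Origin: centre of its underside; inner floor about 110 by 155 mm, 6 to 11 mm above the bench.
- standoff_bin: Small blue bin of standoffs, 99 x 120 x 52 mm, loose, on the other side of the fixture. Origin: centre of its underside. Leave alone.
- multimeter: Hand multimeter lying on its back, 138 (x) x 68 x 40 mm, behind the fixture to the left. Leave alone.
- ipa_dispenser: White dispenser bottle, 70 mm diameter, 124 mm high, standing behind the fixture to the right. Leave alone.
Mind the look-alikes: they are no part of the job. Leave any pink look-alike of the pin alone.

How it is judged:
By the outcome, as a careful person would: the job done as asked, in the order asked, and still so for the second after the job is handed in, with the robot touching nothing.
It also fails if it takes over 72 s, if anything falls off the work surface, if the arm or the gripper's body presses on something with over 40 N, if the wrist force passes 120 N, or if a joint passes its speed limit or range.

## Working session

There is one attempt and no reset: what is moved stays moved. The work goes in short steps, each a Python script; the robot and the scene stay as the last script left them, time stands still between calls to the robot, and variables do not carry over. Pictures are saved under pics/ and viewed, at most 10 in all, crops included, and the job is handed in when it is done.

```bash
mkdir -p pics; ls; cat > h.py <<'E'
import numpy as np, cv2
from plant import env
def snap(cam,fn=None):
    im=env.get_image(cam)
    if fn: cv2.imwrite('pics/'+fn,im['color'][:,:,::-1])
    R,_=cv2.Rodrigues(np.array(im['rvec'],float)); t=np.array(im['tvec'],float).ravel()
    return im,R,t
def look(cam,names,n=3):
    im,R,t=snap(cam)
    for nm in names:
        for d in env.look_for(cam,nm)[:n]:
            print(cam,nm,round(d['score'],2),np.round(R.T@(np.array(d['xyz'])-t),4))
E
python3 - <<'E'
from h import *
a=snap('side','side0.png')[0]['color'];b=snap('top','top0.png')[0]['color']
for c in('top','side'): look(c,['pin','pin_handle','bush_mouth','fixture','lid_lip','lid_hinge','stay_pad','kit_tray','standoff_bin','multimeter','ipa_dispenser'])
print(env.read_clock(),env.read_wrist_force())
E
```

```text
pics
top pin 0.4 [ 0.4243 -0.1865  0.1153]
top pin 0.38 [0.4599 0.2323 0.1105]
top pin_handle 0.63 [0.4619 0.2322 0.1076]
top pin_handle 0.45 [0.5077 0.0629 0.1265]
top bush_mouth 0.86 [0.5355 0.0332 0.0436]
top fixture 0.81 [0.5484 0.029  0.0463]
top lid_lip 0.63 [0.623  0.0286 0.3072]
top lid_hinge 0.77 [0.5504 0.0289 0.0412]
top kit_tray 0.85 [ 0.498  -0.3756  0.0109]
top kit_tray 0.62 [0.5322 0.0298 0.0446]
top standoff_bin 0.82 [0.5324 0.3743 0.0212]
top standoff_bin 0.22 [0.5357 0.0264 0.0413]
top multimeter 0.92 [0.7235 0.2824 0.0316]
top multimeter 0.47 [0.5465 0.0288 0.0441]
top ipa_dispenser 0.89 [ 0.7211 -0.2728  0.1021]
top ipa_dispenser 0.48 [0.5324 0.0312 0.043 ]
top ipa_dispenser 0.39 [0.5046 0.0637 0.1269]
side pin 0.74 [ 0.4212 -0.1837  0.0879]
side pin 0.62 [0.51   0.0697 0.1105]
side pin 0.61 [0.7164 0.292  0.0298]
side pin_handle 0.59 [ 0.4231 -0.1874  0.0836]
side pin_handle 0.53 [0.4576 0.2402 0.0912]
side pin_handle 0.5 [0.5078 0.0736 0.1109]
side bush_mouth 0.68 [0.5448 0.016  0.0381]
side fixture 0.65 [0.5848 0.0533 0.0753]
side lid_lip 0.61 [0.6221 0.0711 0.2371]
side lid_hinge 0.23 [0.5372 0.3558 0.0307]
side stay_pad 0.72 [ 0.5405 -0.1046  0.1132]
side stay_pad 0.46 [0.5085 0.0732 0.1091]
side kit_tray 0.93 [ 0.5139 -0.402   0.0183]
side standoff_bin 0.62 [0.5333 0.3587 0.0294]
side multimeter 0.72 [0.7189 0.2917 0.0294]
side multimeter 0.22 [0.5124 0.0725 0.112 ]
1.3 [0.22808204 0.38156011 0.47875771]
```

View pics/top0.png

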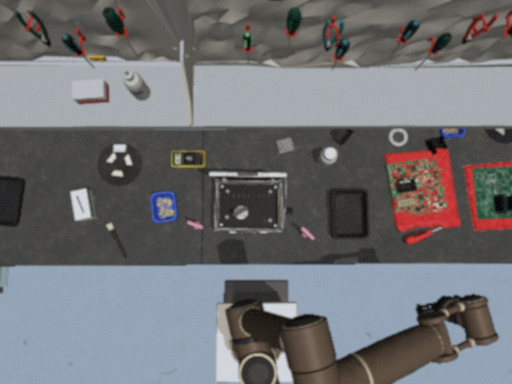

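View pics/side0.png

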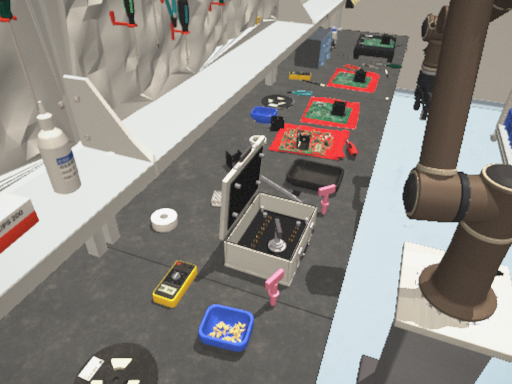

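```bash
python3 - <<'E'
from h import *
print(env.read_eef_rot())
for yaw in (0,90,180,-90): print(yaw,env.solve_ik([0.43,0.05,0.27],[180,0,yaw]))
j=env.solve_ik([0.42,0.05,0.28],[180,0,-90])
E
```

```text
[-1.79998844e+02  2.10648407e-03  1.72925116e+01]
0 [ 8.65372011e-01 -6.58818735e+00  1.15564699e+02 -2.54444375e-14
  7.10234879e+01  9.08653720e+01]
90 [ 8.65372011e-01 -6.58818735e+00  1.15564699e+02 -2.54444375e-14
  7.10234879e+01  8.65372011e-01]
180 [  0.86537201  -6.58818735 115.56469942   0.          71.02348793
 -89.13462799]
-90 None
```

```bash
python3 - <<'E'
from h import *
env.move_pose([0.43,0.05,0.29],[180,0,90])
im,R,t=snap('wrist','w0.png')
print(R.T@-t)
for nm in ['pin_handle','pin','bush_mouth','fixture','stay_pad','lid_lip','probe_plate']:
    for d in env.look_for('wrist',nm)[:3]: print(nm,round(d['score'],2),np.round(R.T@(np.array(d['xyz'])-t),4))
K=np.array([[im['fx'],0,im['cx']],[0,im['fy'],im['cy']],[0,0,1]]);np.savez('w0.npz',K=K,R=R,t=t)
print(env.read_clock())
E
```

```text
[0.43121558 0.12449685 0.43370056]
pin_handle 0.89 [0.502  0.0614 0.1283]
pin_handle 0.77 [0.4567 0.2167 0.1114]
pin_handle 0.71 [ 0.4252 -0.1866  0.0832]
pin 0.87 [0.4556 0.2111 0.1135]
pin 0.71 [0.4979 0.0615 0.1241]
pin 0.65 [ 0.4284 -0.1854  0.0804]
bush_mouth 0.86 [0.5298 0.0453 0.041 ]
fixture 0.6 [0.6176 0.0449 0.0863]
stay_pad 0.89 [ 0.5094 -0.1119  0.1211]
stay_pad 0.51 [0.5029 0.0589 0.1301]
stay_pad 0.21 [ 0.6991 -0.2786  0.0831]
lid_lip 0.55 [0.6249 0.0376 0.1852]
probe_plate 0.65 [0.5339 0.0526 0.0423]
4.1667
```

View pics/w0.png

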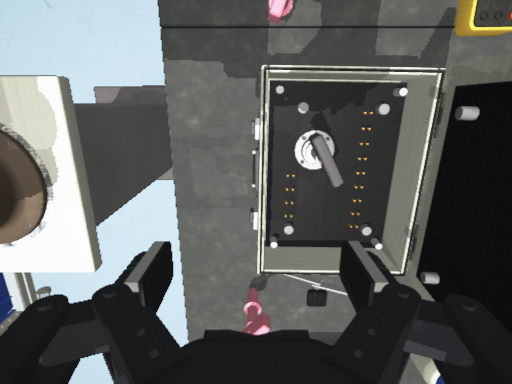

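```bash
python3 - <<'E'
from h import *
im=cv2.imread('pics/w0.png')
c=cv2.resize(im[110:210,250:390],None,fx=5.5,fy=5.5,interpolation=cv2.INTER_CUBIC);cv2.imwrite('pics/w0c.png',c)
m=np.load('w0.npz');K,R,t=m['K'],m['R'],m['t'];print(K)
def px(u,v,z):
    d=R.T@np.linalg.inv(K)@[u,v,1];o=-R.T@t;return o+d*(z-o[2])/d[2]
for p,z in [((262,67),.1),((444,69),.1),((257,272),.1),((316,150),.061)]: print(p,px(*p,z))
E
```

```text
[[286.96649154   0.         255.97965092]
 [  0.         286.96649154 189.73694308]
 [  0.           0.           1.        ]]
(262, 67) [0.43784062 0.15884552 0.1       ]
(444, 69) [0.63385986 0.15629676 0.1       ]
(257, 272) [ 0.43200871 -0.09447548  0.1       ]
(316, 150) [0.50936842 0.06261868 0.061     ]
```

View pics/w0c.png

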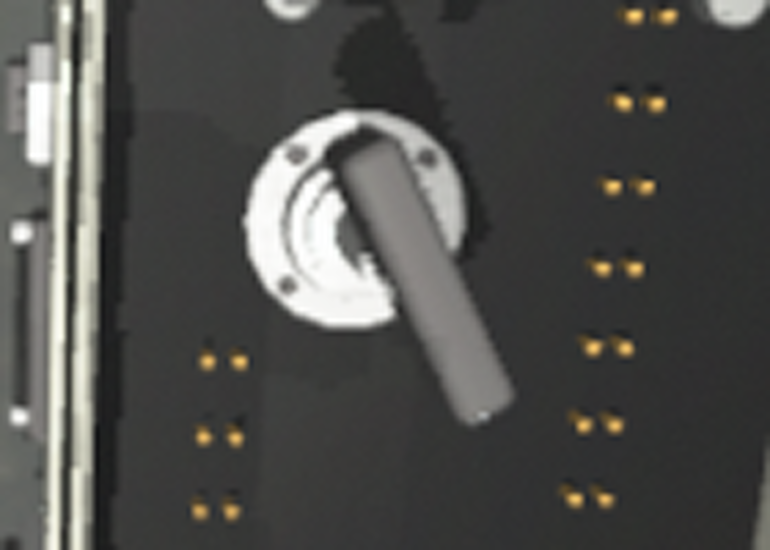

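```bash
python3 - <<'E'
from h import *
m=np.load('w0.npz');K,R,t=m['K'],m['R'],m['t']
def px(u,v,z):
    d=R.T@np.linalg.inv(K)@[u,v,1];o=-R.T@t;return o+d*(z-o[2])/d[2]
a=px(317.6,137.3,.125);b=px(338.5,184.2,.125);print(a,b,np.linalg.norm(a-b),(a+b)/2,np.degrees(np.arctan2(*(b-a)[[1,0]])))
print(px(314.7,149.6,.055))
for y in (24,204,60,114): print(y,env.solve_ik([.51,.063,.13],[180,0,y]))
E
```

```text
[0.4968483  0.08683459 0.125     ] [0.52342518 0.0347106  0.125     ] 0.05850846244337624 [0.51013674 0.0607726  0.125     ] -62.983958390266736
[0.50887322 0.0621595  0.055     ]
24 [ 2.18610019e+00  1.27121234e+01  1.13020808e+02 -2.54444375e-14
  5.42670685e+01  6.81861002e+01]
204 [   2.18610019   12.71212338  113.02080812    0.           54.26706851
 -111.81389981]
60 [ 2.18610019e+00  1.27121234e+01  1.13020808e+02 -2.54444375e-14
  5.42670685e+01  3.21861002e+01]
114 [  2.18610019  12.71212338 113.02080812   0.          54.26706851
 -21.81389981]
```

```bash
python3 - <<'E'
from h import *
o=[180,0,117]
env.move_pose([.509,.0615,.19],o)
env.servo_line([.509,.0615,.092],o,velocity=.08)
f0=env.read_wrist_force()
env.grip(0.0,100)
print(f0,env.read_wrist_force(),env.read_moment(),env.read_finger_gap(),env.read_grasp_force(),env.read_position(),env.read_clock())
env.servo_line([.509,.0615,.0925],[180,0,127],velocity=.001)
print(env.read_wrist_force(),env.read_moment(),env.read_position(),env.read_eef_rot(),env.read_clock())
E
```

```text
[-0.27715688  0.57437166 -0.3529152 ] [-1.44546212 -0.17900584  4.02374486] [-0.01109366  0.27346369  0.1151713 ] 0.1358781832980703 97.88370072841644 [0.5090416 0.0614928 0.0923475] 6.7833
[0.18601951 1.53030013 0.41804775] [ 0.00635732  0.00108505 -0.01968947] [0.50904864 0.06148411 0.09238465] [1.79990032e+02 2.49307533e-03 1.26849485e+02] 7.1083
```

```bash
python3 - <<'E'
from h import *
z=.0925; lo,hi=82,162; yaw=127; d=1; fmin=0
while z<.111 and env.read_clock()<32:
    ny=yaw+40*d
    if ny>hi+6 or ny<lo-6: d=-d; ny=yaw+40*d
    fz=env.read_wrist_force()[2]
    dz=.0013 if fz>-12 else .0002
    if fz<-17: dz=-.0005
    z+=dz; yaw=ny
    env.servo_line([.509,.0615,z],[180,0,yaw],velocity=max(abs(dz),1e-4)/.55)
    print(round(z,4),yaw,np.round(env.read_wrist_force()[2],1),np.round(env.read_moment()[2],2),np.round(env.read_position()[2],4),round(env.read_clock(),2))
E
```

```text
0.0938 167 -9.8 -0.23 0.0927 7.96
0.0951 127 -17.1 0.27 0.0939 8.81
0.0946 87 -6.2 0.26 0.095 9.66
0.0959 127 -9.1 -0.2 0.0958 10.51
0.0972 167 -11.9 -0.22 0.0968 11.36
0.0985 127 -14.8 0.26 0.0981 12.21
0.0987 87 -8.0 0.19 0.0991 13.06
0.1 127 -9.7 -0.22 0.0999 13.91
0.1013 167 -12.9 -0.23 0.101 14.76
0.1015 127 -7.7 0.16 0.1018 15.61
0.1028 87 -10.0 0.13 0.1027 16.46
0.1041 127 -14.5 -0.23 0.1037 17.31
0.1043 167 -8.6 -0.15 0.1047 18.16
0.1056 127 -11.5 0.1 0.1055 19.01
0.1069 87 -13.1 0.07 0.1067 19.86
0.1071 127 -7.9 -0.0 0.1074 20.71
0.1084 167 -1.0 -0.03 0.1097 21.56
0.1097 127 -0.7 0.03 0.1101 22.41
0.111 87 -1.5 0.03 0.1112 23.26
0.1123 127 -1.4 0.02 0.1123 24.11
```

```bash
cat >> h.py <<'E'
from scipy.spatial.transform import Rotation as Ro
def tilt(az,th):
    a,h=np.radians([az,th]);z=np.array([np.cos(a)*np.sin(h),np.sin(a)*np.sin(h),-np.cos(h)]);x=np.array([np.cos(a)*np.cos(h),np.sin(a)*np.cos(h),np.sin(h)])
    return Ro.from_matrix(np.c_[x,np.cross(z,x),z]).as_euler('xyz',degrees=True),z
E
python3 - <<'E'
from h import *
env.servo_line([.509,.0615,.16],[180,0,127],velocity=.06)
print(env.read_wrist_force())
env.servo_line([.480,.055,.30],[180,0,100],velocity=.12)
env.move_pose([.41,-.31,.30],[180,0,-40])
im,R,t=snap('wrist','w1.png')
for nm in ['kit_tray','pin_handle']:
    for d in env.look_for('wrist',nm)[:3]: print(nm,round(d['score'],2),np.round(R.T@(np.array(d['xyz'])-t),4))
s=env.silhouettes('wrist','kit_tray')
K=np.array([[im['fx'],0,im['cx']],[0,im['fy'],im['cy']],[0,0,1]]);np.savez('w1.npz',K=K,R=R,t=t)
if s:
    v,u=np.nonzero(s[0]['mask']);d=np.c_[u,v,np.ones(len(u))]@np.linalg.inv(K).T@R;o=-R.T@t;P=o+d*((.045-o[2])/d[:,2])[:,None]
    print(s[0]['score'],cv2.minAreaRect(P[:,:2].astype(np.float32)*1000))
print(env.read_clock(),env.read_finger_gap(),env.read_qpos(),env.read_wrist_force())
o,z=tilt(-40,60);print(o,env.solve_ik(list(np.array([.505,-.39,.058])),o))
E
```

```text
[-0.14238661 -0.425182   -2.29436533]
kit_tray 0.88 [ 0.5031 -0.3709  0.0068]
pin_handle 0.68 [ 0.4154 -0.3147  0.3354]
pin_handle 0.6 [ 0.4255 -0.2005  0.1045]
0.61 ((503.26263427734375, -373.172607421875), (199.87281799316406, 150.77783203125), 0.0035656746476888657)
28.0833 0.1382574650815482 [-4.18593777e+01  1.84297463e+00  1.03976299e+02  8.90723207e-03
  7.41799404e+01  8.80398849e+01] [-0.09289537 -0.04503083 -1.50827149]
[180. -60. -40.] [-42.79368574  30.20158522 132.82524437 176.45507428  43.05205353
 -88.8057357 ]
```

View pics/w1.png

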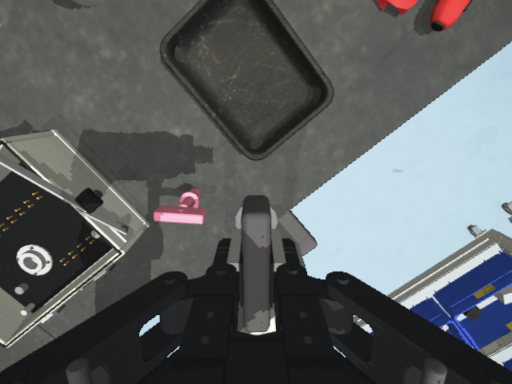

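```bash
python3 - <<'E'
from h import *
C=np.array([.503,-.373])
for az,th in [(-40,60),(-30,60),(140,60),(150,60),(150,50)]:
    o,z=tilt(az,th); h=z[:2]/np.linalg.norm(z[:2])
    # nose: 50mm ahead of centre along h, at z~.009 ; TCP = nose - 80mm*z
    nose=np.r_[C+.05*h,.012]; p=nose-.080*z
    print(az,th,np.round(o,1),np.round(p,3),end=' ')
    for dz in(0,.1,.2):
        j=env.solve_ik(list(p+[0,0,dz]),o); print(None if j is None else np.round(j,0),end='')
    print()
E
```

```text
-40 60 [180. -60. -40.] [ 0.488 -0.361  0.052] [-41.  30. 136. 179.  46. -90.][-41.  12. 138. 178.  30. -89.][-41.  -4. 137. 176.  13. -87.]
-30 60 [180. -60. -30.] [ 0.486 -0.363  0.052] [-50.  30. 136. 156.  47. -84.][-50.  12. 138. 147.  33. -72.][-50.  -3. 136. 123.  20. -45.]
140 60 [180. -60. 140.] [ 0.518 -0.385  0.052] [-40.  72.  43.  -0. 125. -90.][-40.  65.  45.  -0. 130. -90.][-40.  59.  44.  -0. 137. -91.]
150 60 [180. -60. 150.] [ 0.52  -0.383  0.052] [-37.  71.  44.  -8. 124. -98.][-37.  64.  45.  -8. 130. -99.][ -37.   59.   44.   -9.  137. -100.]
150 50 [180. -50. 150.] [ 0.513 -0.379  0.063] [-38.  62.  55.  -6. 113. -97.][-38.  56.  55.  -7. 119. -98.][-38.  51.  52.  -7. 127. -99.]
```

```bash
python3 - <<'E'
from h import *
o,z=tilt(-40,60); C=np.array([.503,-.373]); h=z[:2]/np.linalg.norm(z[:2])
p=np.r_[C+.05*h,.013]-.080*z
q=env.read_qpos(); jB=env.solve_ik(list(p+[0,0,.15]),o); print(np.round(jB,1))
assert jB[3]>150
env.move_joints([q[0],q[1],q[2],jB[3],25,jB[5]]); print(env.read_clock(),env.read_position())
env.move_joints(list(jB)); print(env.read_clock(),env.read_position(),env.read_finger_gap())
env.servo_line(list(p+[0,0,.02]),o,velocity=.1)
f0=env.read_wrist_force()
for dz in np.arange(.016,-.013,-.004):
    env.servo_line(list(p+[0,0,dz]),o,velocity=.03)
    f=env.read_wrist_force()-f0; print(round(dz,3),np.round(f,1))
    if np.linalg.norm(f)>4: break
print(env.read_clock(),env.read_position())
snap('side','s2.png'); snap('wrist','w2.png')
E
python3 -c "
import cv2,numpy as np
s=cv2.imread('pics/s2.png')[140:260,240:400];w=cv2.imread('pics/w2.png')
cv2.imwrite('pics/c2.png',np.vstack([cv2.resize(s,(400,300)),cv2.resize(w,(400,300))]))"
```

```text
[-41.    3.5 137.8 177.6  21.3 -88.2]
30.7 [ 0.64758963 -0.51396046  0.66769743]
32.525 [ 0.4893965  -0.36164515  0.20485263] 0.13717505835399887
0.016 [ 1.  -0.2 -0.9]
0.012 [-0.6 -0.4 -0.8]
0.008 [ 0.3 -0.1 -1.4]
0.004 [ 0.7 -1.2 -2. ]
0.0 [-0.9  0.4  0.8]
-0.004 [-6.7  4.5 11. ]
35.675 [ 0.48883197 -0.36109995  0.05163738]
```

View pics/c2.png

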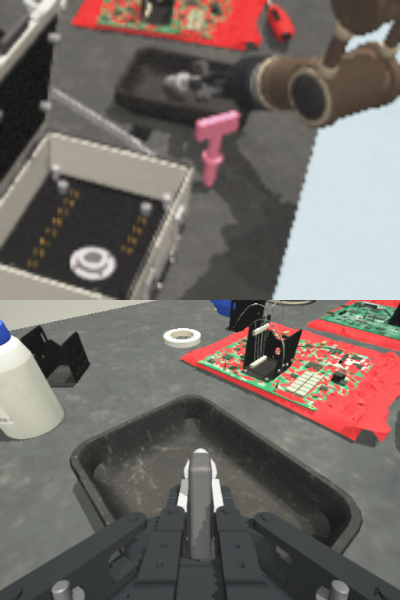

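```bash
python3 - <<'E'
from h import *
for f,u,v in (('w0.npz',316,295),('w1.npz',89,199)):
    m=np.load(f);K,R,t=m['K'],m['R'],m['t'];d=R.T@np.linalg.inv(K)@[u,v,1];o=-R.T@t;print(o+d*(.114-o[2])/d[2])
o,z=tilt(-40,60); p=env.read_position()
env.servo_line(list(np.array(p)+[0,0,.001]),o,velocity=.03)
env.grip(0.3); env.wait(.1); env.grip(.5); env.wait(.2)
p=np.array(env.read_position())
env.servo_line(list(p-.10*z),o,velocity=.12)
env.servo_line(list(p-.10*z+[0,0,.1]),o,velocity=.2)
q=env.read_qpos();print(np.round(q,1),env.read_clock(),env.read_wrist_force())
snap('wrist','w3.png')
print([(d['score'],) for d in env.look_for('wrist','pin')])
for P in ([.43,-.2,.25],[.53,-.126,.16]): print(env.solve_ik(P,[180,0,90]))
E
```

```text
[ 0.50961563 -0.12034726  0.114     ]
[ 0.51228073 -0.13016652  0.114     ]
[-41.4  -7.1 148.  176.6  20.9 -87.6] 38.5833 [-0.72359126  0.60389127 -0.8042191 ]
[(0.95,)]
[-30.20684087  -0.38874923 112.1262159    0.          68.26253333
 -30.20684087]
[-17.95295263  13.53439993 107.87474558   0.          58.59085449
 -17.95295263]
```

View pics/w3.png

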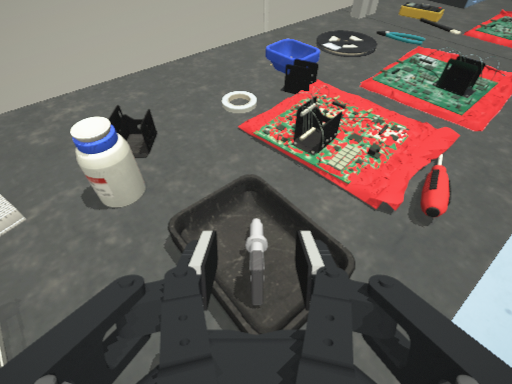

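```bash
python3 - <<'E'
from h import *
q=env.read_qpos()
env.move_joints([q[0],1.8,104,q[3],25,q[5]])
j=env.solve_ik([.49,-.19,.28],[180,0,90]); print(np.round(j,1))
if abs(j[3])>20: j=np.array([-25,-5,112,0,73,-25.])
env.move_joints(list(j)); env.grip(0.0,40)
print(env.read_clock(),env.read_position(),env.read_eef_rot())
im,R,t=snap('wrist','w4.png')
for nm in ['stay_pad','lid_lip']:
    for d in env.look_for('wrist',nm)[:3]: print(nm,round(d['score'],2),np.round(R.T@(np.array(d['xyz'])-t),4))
K=np.array([[im['fx'],0,im['cx']],[0,im['fy'],im['cy']],[0,0,1]]);np.savez('w4.npz',K=K,R=R,t=t)
E
```

```text
[-25.9   4.1 103.9   0.   72.  -25.9]
43.7333 [ 0.49001332 -0.19000795  0.28000699] [ 1.79996611e+02 -1.72335047e-03  8.99965415e+01]
stay_pad 0.56 [ 0.5153 -0.1132  0.1192]
lid_lip 0.62 [ 0.621  -0.0835  0.2144]
```

View pics/w4.png

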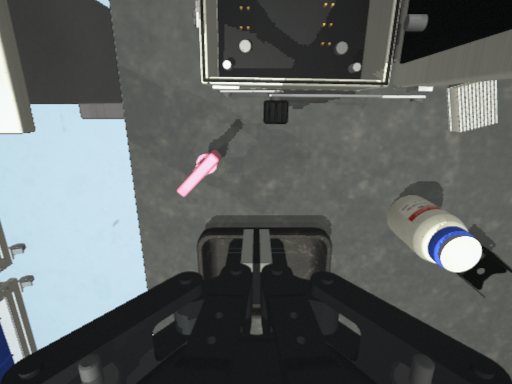

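```bash
cat >> h.py <<'E'
def px(f,u,v,z):
    m=np.load(f);K,R,t=m['K'],m['R'],m['t'];d=R.T@np.linalg.inv(K)@[u,v,1];o=-R.T@t;return o+d*(z-o[2])/d[2]
E
python3 - <<'E'
from h import *
P=px('w4.npz',276,112,.114); print(P, px('w4.npz',205,83,.1),px('w4.npz',390,85,.1))
x,y=P[0],P[1]
assert .49<x<.53 and -.14<y<-.115
o=[180,0,90]
env.move_pose([x,y,.15],o); print(env.read_clock(),env.read_position(),env.read_finger_gap())
for z in(.118,.105,.094,.083):
    env.servo_line([x,y,z],o,velocity=.05); f=env.read_wrist_force(); print(z,np.round(f,1),np.round(env.read_position(),4))
    if abs(f[2])>25: break
print(env.read_clock())
E
```

```text
[ 0.51178897 -0.12637946  0.114     ] [ 0.43698551 -0.09709485  0.1       ] [ 0.63318208 -0.09944229  0.1       ]
44.525 [ 0.51261937 -0.12682356  0.15074535] -0.0034154467783047452
0.118 [0.6 0.2 0. ] [ 0.5119 -0.1264  0.1179]
0.105 [5.3 1.1 4.7] [ 0.5162 -0.1272  0.1072]
0.094 [9.4 1.8 6.8] [ 0.5197 -0.1277  0.0979]
0.083 [12.8  1.9  6.6] [ 0.5222 -0.128   0.0878]
46.4583
```

```bash
python3 - <<'E'
from h import *
o=[180,0,90]
env.servo_line([.5205,-.1265,.076],o,velocity=.05); print(np.round(env.read_wrist_force(),1),env.read_position())
im,R,t=snap('side','s5.png')
env.servo_line([.515,-.1265,.13],o,velocity=.15); print(np.round(env.read_wrist_force(),1))
for c in('side','wrist'):
    im,R,t=snap(c,'%s6.png'%c)
    for nm in ['stay_pad','lid_lip']:
        for d in env.look_for(c,nm)[:2]: print(c,nm,round(d['score'],2),np.round(R.T@(np.array(d['xyz'])-t),4))
a=cv2.imread('pics/side6.png')[120:290,180:340];b=cv2.imread('pics/side0.png')[120:290,180:340]
cv2.imwrite('pics/c6.png',np.hstack([cv2.resize(i,(400,425)) for i in(a,b)]))
print(env.read_clock())
for th in (15,25):
    o=(Ro.from_euler('y',-th,degrees=True)*Ro.from_euler('xyz',[180,0,90],degrees=True)).as_euler('xyz',degrees=True)
    print(o,[None if (j:=env.solve_ik(p,o)) is None else np.round(j) for p in ([.69,.03,.40],[.69,.03,.29],[.447,.03,.11])])
E
```

```text
[ 6.  -1.1  4.1] [ 0.52409299 -0.12784353  0.07769381]
[-1.3  0.3  0.8]
side stay_pad 0.65 [ 0.58   -0.1057  0.1147]
side stay_pad 0.49 [0.5383 0.0156 0.0383]
side lid_lip 0.79 [0.5708 0.1174 0.2562]
wrist stay_pad 0.67 [ 0.5665 -0.1104  0.1115]
wrist lid_lip 0.87 [ 0.611  -0.0684  0.1602]
47.6917
[165.   0.  90.] [array([-1., 10., 85.,  0., 70., -1.]), array([-1., 14., 93.,  0., 58., -1.]), array([ -2.,  -0., 132.,   1.,  33.,  -3.])]
[155.   0.  90.] [array([-1.,  5., 93.,  1., 57., -2.]), array([ -1.,   9., 101.,   1.,  45.,  -2.]), array([ -2.,  -4., 139.,   3.,  20.,  -5.])]
```

View pics/c6.png

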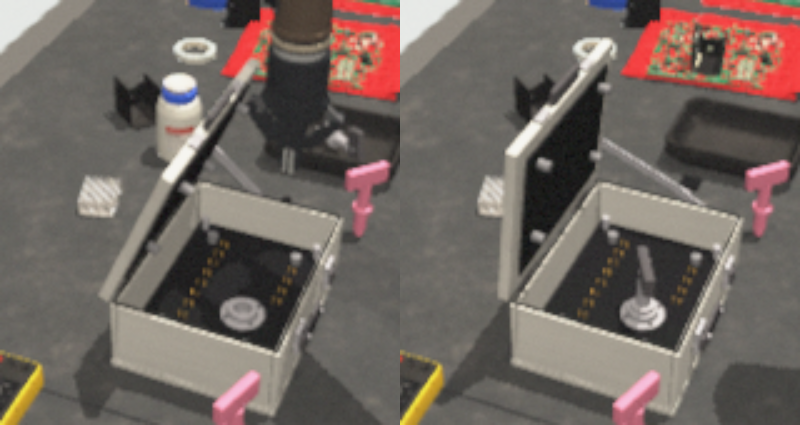

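```bash
python3 - <<'E'
from h import *
o=[180,0,90]; H=np.array([.637,.104]); r=.19
def P(th):
    a=np.radians(th); p=H+r*np.array([-np.cos(a),np.sin(a)])+.010*np.array([np.sin(a),np.cos(a)])
    return [p[0]+.012*np.sin(a),.031,p[1]]
env.servo_line([.49,-.18,.25],o,velocity=.25)
env.move_pose([.49,-.15,.40],o)
s=P(78); env.move_pose([s[0],s[1],s[2]+.08],o)
env.servo_line(s,o,velocity=.15); print(env.read_clock(),np.round(env.read_wrist_force(),1),np.round(env.read_position(),3))
for th in (68,58,48,38):
    env.servo_line(P(th),o,velocity=.08); print(th,round(env.read_clock(),2),np.round(env.read_wrist_force(),1),np.round(env.read_position(),3))
snap('side','side7.png')
E
```

```text
50.6167 [-0.4 -0.1  0. ] [0.62  0.03  0.293]
68 51.19 [-0.   0.5 -0.6] [0.587 0.031 0.285]
58 51.77 [ 0.2 -0.7 -0.4] [0.555 0.031 0.27 ]
48 52.34 [-0.   0.1 -0.2] [0.526 0.031 0.252]
38 52.92 [-0.5  0.7  0.4] [0.501 0.031 0.229]
```

```bash
python3 - <<'E'
from h import *
o=[180,0,90]; H=np.array([.637,.104]); r=.19
def P(th):
    a=np.radians(th); p=H+r*np.array([-np.cos(a),np.sin(a)])+.010*np.array([np.sin(a),np.cos(a)])
    return [p[0]+.012*np.sin(a),.031,p[1]]
for th in (30,22,15,9,4,1,-.5):
    env.servo_line(P(th),o,velocity=.06 if th>5 else .03); f=env.read_wrist_force()
    print(th,round(env.read_clock(),2),np.round(f,1),np.round(env.read_position(),3))
    if f[2]>15: break
snap('side','side8.png')
for d in env.look_for('side','lid_lip')[:2]:
    im,R,t=None,None,None; print(d['score'],d['xyz'])
E
python3 -c "
import cv2,numpy as np
cv2.imwrite('pics/c8.png',np.hstack([cv2.resize(cv2.imread('pics/side%d.png'%i)[120:290,180:340],(400,425)) for i in(7,8)]))"
```

```text
30 53.58 [-0.7  0.2 -0.9] [0.483 0.031 0.207]
22 54.18 [-0.4 -0.3  1.3] [0.469 0.031 0.184]
15 54.73 [-0.4 -1.1 -0.9] [0.459 0.031 0.162]
9 55.23 [-0.4  0.  -0.4] [0.452 0.031 0.143]
4 55.93 [ 1.2 -0.1 -0.1] [0.449 0.031 0.127]
1 56.42 [ 0.  -0.2 -0.1] [0.447 0.031 0.117]
-0.5 56.73 [-2.1  0.  10.7] [0.448 0.031 0.114]
0.63 [0.0243, 0.1024, 1.1102]
```

View pics/c8.png

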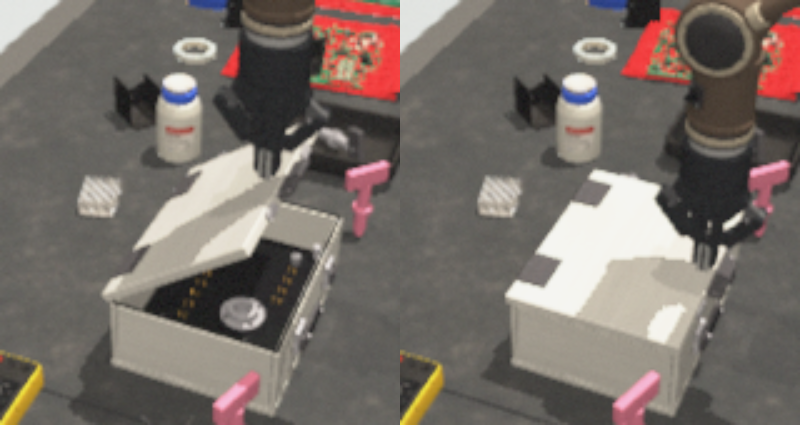

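```bash
python3 - <<'E'
from h import *
o=[180,0,90]
env.servo_line([.447,.031,.1115],o,velocity=.02); env.wait(.3); print(np.round(env.read_wrist_force(),1),np.round(env.read_position(),4))
env.servo_line([.447,.031,.125],o,velocity=.04)
env.servo_line([.43,.02,.26],o,velocity=.15)
env.wait(.5); print(env.read_clock(),np.round(env.read_wrist_force(),1))
im,R,t=snap('wrist')
for n in('lid_lip','stay_pad'):
    for d in env.look_for('wrist',n)[:1]: print(n,d['score'],np.round(R.T@(np.array(d['xyz'])-t),4))
env.job_done()
E
```

```text
[-5.4  0.3 15. ] [0.4481 0.031  0.1139]
59.4333 [-0.3  0.  -0.1]
lid_lip 0.79 [0.538  0.0573 0.1158]
stay_pad 0.39 [ 0.583  -0.1107  0.117 ]
the job is handed in; nothing more can be done
```

I've handed the job in at about 59.5 s: the pin was twisted loose and laid in the kit tray, the stay was broken and the lid is shut. The pull on the pin reached 17 N at most at the readings between strokes, and the lid met the fingertips with about 15 N at its closed height. From about 60° down to closed, the lid sank on its own just ahead of the fingers.

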